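# Turn the loan flag over to green

## Task

On this loan desk every borrowed thing lies behind its own flag stand: red up means in use, green up means free. The calculator is free again: with a fingertip, push the flag on the stand in front of the calculator right over, away from you and without taking it between the fingers, until the flag lies fully down on the far side with its green face up. Press lightly, do not lift, shove or tip the stands or the things behind them, and leave the stapler's flag as it is.

Things in the scene. Friction and masses are not known exactly. Their poses are not given: they have to be found in the camera images.
- calculator_stand: weighted stand of the calculator's flag, loose, 1.3 kg: grey base 120 (x) x 110 (y) x 12 mm, two uprights at y = -44 and +44 mm (8 mm thick, up to 46 mm in x, top 88 mm) carrying the hinge axle along y at x = 0, 85 mm above the desk. Origin: centre of the underside; x points away from the robot (yaw up to 0.3 rad), z up. The calculator lies behind it
- stapler_stand: the same kind of stand with the stapler's flag; same sizes, origin and axes. The stapler lies behind it
- calculator_flag (a joint): hinge of the calculator's flag, rad. 0: level towards the robot (-x of the stand), red face (white bar) up; pi/2 upright; pi: level on the far side, green face (white disc) up; stops at 0 and pi, starts at 0 to 0.3. Stiff hinge (0.06 N m, 0.7 N at the free edge): it stays at any angle and does not fall by itself, so push it all the way
- stapler_flag (a joint): hinge of the stapler's flag, rad; same flag, same meaning of the values. It stays as it is
- calculator_flag_edge (a point): centre of the rounded bar (8 mm in diameter) along the free edge of the calculator's flag, 90 mm from the hinge axle; below it the desk is free
- stapler_flag_edge (a point): centre of the rounded bar (8 mm in diameter) along the free edge of the stapler's flag, 90 mm from the hinge axle; below it the desk is free
- calculator_flag_face (a point): middle of the plate of the calculator's flag, 49 mm from the axle: a light plastic plate (40 g), 70 mm wide, 5 mm thick, from 7 to 94 mm from the axle. x runs towards the axle, y along it, z is the normal of the red face
- loan_calculator: grey pocket calculator with white and dark keys, 142 x 86 x 17 mm, lying flat lengthwise behind its stand (its middle about 150 mm beyond the hinge axle). Origin: centre of the underside
- loan_stapler: black stapler, 34 x 135 x 41 mm, standing across behind its stand (its middle about 155 mm beyond the hinge axle). Origin: centre of the underside
There are look-alikes about, which are no part of the job. What is shaped like the calculator_stand but orange or pink is not meant.

How it is judged:
By the outcome, as a careful person would: the job done as asked, in the order asked, and still so for the second after the job is handed in, with the robot touching nothing.
It also fails if it takes over 38 s, if anything falls off the work surface, if the arm or the gripper's body presses on something with over 40 N, if the wrist force passes 120 N, or if a joint passes its speed limit or range.

## Robot

A 6-joint arm with a two-finger parallel gripper is mounted at the origin on a cart in front of the work surface, level with it; the furniture and walls round the work are solid. World frame = base frame: x ahead of the robot, y to its left, z up, the work surface at z = 0. Lengths are in mm, angles in degrees, forces in N, time in s.
With the tool pointing down it reaches from about 300 to 850 mm from the base axis. Payload 4.2 kg.
Tool frame: the origin (TCP) lies on the centre line of the jaws, within the pads' length; the fingertips stand 14 mm ahead of it and the grasp point (between the pads) lies 5 mm behind it; z points along the fingers, y is the line along which they close (so a half turn about z gives the same grasp; the last joint's range is limited). The gripper opens to 91 mm and grips with 3 to 60 N. Pads are 32 mm wide; open, the fingers measure 118 mm over their backs; the gripper's body (76 mm by 178 mm) begins 60 mm behind the grasp point.
Start: joints at [64.458, 18.312, 89.639, -0, 72.044, -1.146], TCP at [237.507, 523.672, 227.976] pointing down, gripper open.
Joint ranges: [-177.97, 177.97], [-48.28, 115.42], [12.27, 149.76], [-77.06, 257.06], [2.81, 150.46], [-146.56, 146.56]. Speed limits (degrees/s): [147.25, 147.25, 180, 180, 180, 180].

## Interface

Orientations are given as [roll, pitch, yaw] about the fixed x, y, z axes, in that order (R = Rz(yaw) Ry(pitch) Rx(roll)).
In Python, from workcell import env gives the robot as it stands.
- The arm moves only by the tool arm_command, never from a script. Its argument "motion" is a list of rows, each an object with "offset": the shift along the tool's x, y, z in m, a list of three; "spin": the turn about the tool's z in rad. In form: [{"offset": [tx, ty, tz], "spin": spin}, ...]. A call has 1 to 5 rows; each row shifts and turns the commanded pose from where the row before left it, along the tool's axes as they then stand; what a row does not reach is not made up. A row lasts 1/8 s, in which the tool goes at most 62.5 mm and 10.7 degrees, less where a joint would pass 70% of its speed; a pose out of reach is approached as far as the arm can. A call with a gripper value outside its range is refused whole. "jaw" is the finger opening in m, from 0 to 0.0912, set as the call begins (left out, the last holds). The fingers move at their own pace and stop on an object; "newtons" is the grip in N (left out, the last holds). Time passes only in rows, so rows that do not move let the fingers close. It gives the time, the measured TCP pose, the force, the opening and the grip force at its end, in the units of the state.
- env.state(): the state, without advancing time (a new reading comes with each control period).
- env.grab_frame(name): name is "scene" or "top" or "wrist"; returns (picture, depth): 384x512x3 uint8, blue, green, red; 384x512 float32, mm along the optical axis (not along the pixel's ray), 0 where there is no reading.
- env.camera_model(name): a dict with "fx", "fy", "cx", "cy" (pixels), "eye" and "rotation" of the camera in the world; the wrist camera has in their place "hand_eye" (4x4, takes a point from camera to tool coordinates, whose origin is the TCP and whose axes are the flange's). Camera axes: x right, y down, z forward; pixel columns grow to the right and rows downward; lengths in mm; the calibration is good to about 2 mm. The wrist camera is an equidistant fisheye: a pixel r from the principal point sees the ray r / f radians off the axis. A picture is of the moment at which its call begins: read the wrist's pose just before it. camera_model takes no time and is no camera call.
- env.job_done(): hands the job in; it is judged then, once.
Trained networks look in the newest picture that a camera, given by its name, has taken for a name from the list of things; names that differ only in an ending like _2 or _b are one class to them, and where a whole thing is asked for, a point or a joint stands for the part that bears it (a point fixed in the world has none). Each returns a list of dicts, best first, with "score" (0 to 1); they miss things now and then, are a little off and sometimes report something else, mostly with a low value. They report only what shows in the picture. A call takes as long as a camera call. They do not tell look-alikes from the thing itself.
- env.boxes_of(camera, target): "bbox" ([left, top, right, bottom] in pixels, round what is visible of it).
- env.pinpoint(camera, target): "location" ([column, row] in pixels: a listed point, or the origin of a listed thing).
The state is a dict: "time_s": time; "qpos": joint angles; "qvel": joint speeds; "effort": joint torques, N m; "ee_pos": TCP position; "ee_rot": TCP orientation; "force": force on the tool from outside, world axes, zero at the start; "torque": the same for the moment, N m; "gripper_width": finger opening in mm; "gripper_force": force on a finger pad.
Only numpy, scipy, OpenCV 4.12 (cv2) and the standard library are available. Lean on these libraries where they do the work, as an engineer would, in place of code of your own. Each camera call takes 0.05 s, during which the arm holds its last target. There are 200 camera calls.

## Working session

There is one attempt and no reset: what is moved stays moved. The work goes in short steps, Python scripts to look and compute and a tool call to move; the robot and the scene stay as the last step left them, time stands still between calls to the robot, and variables do not carry over. Pictures are saved under pics/ and viewed, at most 10 in all, crops included, and the job is handed in when it is done.

Besides the shell and the picture viewer there is one more tool, called after "Emit:" by a JSON object that holds its "api" and its "payload", one argument or row to a line. arm_command: Moves the arm, as the interface text tells. Its arguments: {"type":"object","properties":{"motion":{"type":"array"},"jaw":{"type":"number"},"newtons":{"type":"number"}},"required":["motion"]}

```bash
mkdir -p pics; ls; cat > h.py <<'E'
import numpy as np, cv2
from workcell import env
def w(cam,u,v,d):
    m=env.camera_model(cam); p=np.array([(u-m['cx'])/m['fx']*d,(v-m['cy'])/m['fy']*d,d])
    return np.array(m['rotation'])@p+np.array(m['eye'])
E
python3 - <<'E'
from h import *
s=env.state();print(s['time_s'],s['ee_pos'],s['ee_rot'])
for c in ['scene','top']:
    im,d=env.grab_frame(c);cv2.imwrite(f'pics/{c}0.png',im);np.save(f'{c}0.npy',d)
    m=env.camera_model(c);print(c,m)
    for t in ['calculator_stand','calculator_flag_edge','calculator_flag_face','loan_calculator','loan_stapler']:
        for r in env.pinpoint(c,t)[:4]:
            u,v=r['location'];dd=d[int(v),int(u)]
            print(t,round(r['score'],2),np.round([u,v,dd]),np.round(w(c,u,v,dd)))
E
```

```text
pics
0.0 [237.29390744 523.22803392 227.13513966] [-1.79900158e+02 -2.26110293e-03  1.55604198e+02]
scene {'fx': 420.68434748649094, 'fy': 420.68434748649094, 'cx': 253.23798739324224, 'cy': 193.60723645286564, 'eye': array([ 183.9003374 , -606.49054219,  900.77767923]), 'rotation': array([-135.74180715,   -0.34235335,  -31.08182133])}
calculator_stand 0.82 [ 226.  147. 1347.] [-30012. -30803. -29295.]
calculator_stand 0.7 [ 232.  252. 1092.] [-26225. -27016. -25509.]
calculator_stand 0.66 [ 204.  198. 1225.] [-18514. -19304. -17797.]
calculator_flag_edge 0.91 [ 251.  126. 1345.] [-40413. -41203. -39696.]
calculator_flag_edge 0.78 [ 259.  213. 1205.] [-39367. -40158. -38651.]
calculator_flag_edge 0.65 [ 176.  178. 1156.] [-7112. -7902. -6395.]
calculator_flag_face 0.92 [ 189.  177. 1167.] [-11805. -12595. -11088.]
calculator_flag_face 0.67 [ 240.  126. 1349.] [-35734. -36524. -35017.]
calculator_flag_face 0.65 [ 242.  220. 1067.] [-29315. -30106. -28598.]
loan_calculator 0.96 [ 255.  187. 1253.] [-39625. -40415. -38908.]
loan_stapler 0.8 [ 347.  275. 1052.] [-64272. -65062. -63555.]

[... 526 characters left out ...]
ag_edge 0.92 [ 267.  199. 1465.] [-134387. -134811. -133319.]
calculator_flag_edge 0.72 [ 200.  237. 1445.] [-94968. -95392. -93900.]
calculator_flag_edge 0.61 [ 167.  138. 1479.] [-78268. -78692. -77200.]
calculator_flag_face 0.93 [ 205.  230. 1448.] [-97939. -98364. -96871.]
calculator_flag_face 0.82 [ 158.  150. 1477.] [-73222. -73646. -72154.]
calculator_flag_face 0.76 [ 268.  207. 1464.] [-135160. -135584. -134092.]
calculator_flag_face 0.73 [ 327.  207. 1468.] [-168974. -169398. -167905.]
loan_calculator 0.75 [ 218.  168. 1541.] [-112127. -112551. -111059.]
loan_stapler 0.75 [ 334.  166. 1561.] [-183510. -183935. -182442.]
loan_stapler 0.35 [ 204.  224. 1449.] [-97486. -97910. -96418.]
```

```bash
cat > h.py <<'E'
import numpy as np, cv2
from scipy.spatial.transform import Rotation as Ro
from workcell import env
def w(cam,u,v,d):
    m=env.camera_model(cam); p=np.array([(u-m['cx'])/m['fx']*d,(v-m['cy'])/m['fy']*d,d])
    return Ro.from_euler('xyz',m['rotation'],degrees=True).as_matrix()@p+np.array(m['eye'])
E
python3 - <<'E'
from h import *
P={'scene':{'stand':[(226,147),(232,252),(204,198)],'edge':[(251,126),(259,213),(176,178)],'face':[(189,177),(240,126),(242,220)],'calc':[(255,187)],'stap':[(347,275)]},
'top':{'stand':[(272,225),(162,168),(207,212)],'edge':[(267,199),(200,237),(167,138)],'face':[(205,230),(158,150),(268,207),(327,207)],'calc':[(218,168)],'stap':[(334,166)]}}
for c in P:
    d=np.load(c+'0.npy')
    for k in P[c]:
        for u,v in P[c][k]: print(c,k,(u,v),np.round(w(c,u,v,d[v,u])))
a=cv2.imread('pics/scene0.png')[60:340,110:430];b=cv2.imread('pics/top0.png')[90:290,110:390]
cv2.imwrite('pics/s.png',cv2.resize(a,None,fx=2,fy=2));cv2.imwrite('pics/t.png',cv2.resize(b,None,fx=2.8,fy=2.8))
E
```

```text
scene stand (226, 147) [654. 333.  40.]
scene stand (232, 252) [479. -20.  11.]
scene stand (204, 198) [502. 189.  14.]
scene edge (251, 126) [745. 328.  91.]
scene edge (259, 213) [616.  68.  -1.]
scene edge (176, 178) [439. 218. 101.]
scene face (189, 177) [472. 207.  98.]
scene face (240, 126) [715. 348.  89.]
scene face (242, 220) [523.   3.  89.]
scene calc (255, 187) [652. 149.  17.]
scene stap (347, 275) [ 690. -229.   12.]
top stand (272, 225) [476. -10.  12.]
top stand (162, 168) [661. 369.  13.]
top stand (207, 212) [513. 204.  88.]
top edge (267, 199) [560.  11.  87.]
top edge (200, 237) [433. 223.  95.]
top edge (167, 138) [751. 342.  86.]
top face (205, 230) [455. 208.  95.]
top face (158, 150) [711. 370.  87.]
top face (268, 207) [534.   7.  89.]
top face (327, 207) [ 538. -184.   88.]
top calc (218, 168) [665. 178.  20.]
top stap (334, 166) [ 683. -220.   10.]
```

View pics/s.png

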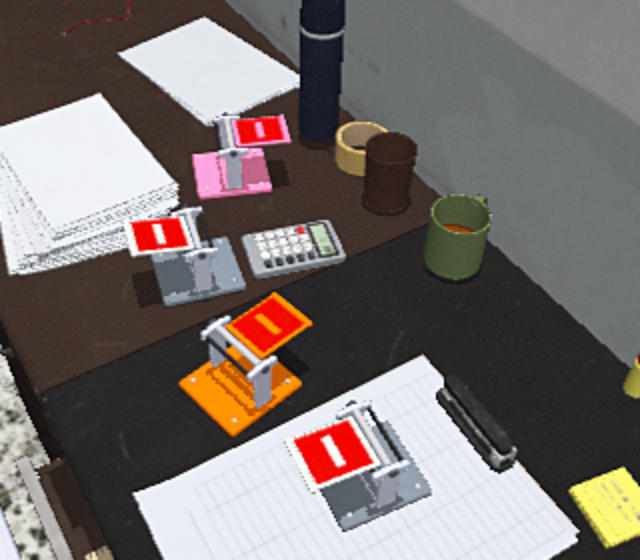

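View pics/t.png

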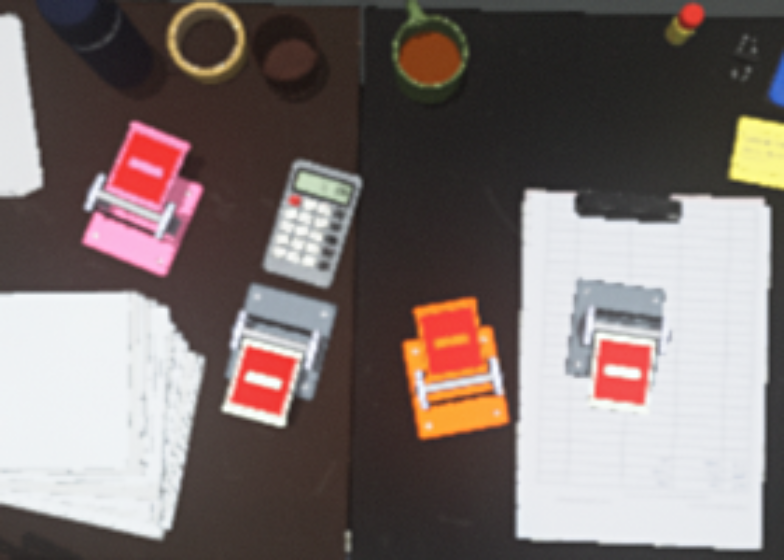

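The calculator's flag stand is the grey one at top-crop (275,340), i.e. in front of the calculator at (312,222). The stapler's grey stand stands on the clipboard, and the orange and pink ones are decoys. I'll fit the flag geometry from depth.

```bash
cat > fit.py <<'E'
from h import *
def cloud(c,d):
    v,u=np.mgrid[:384,:512]; m=env.camera_model(c)
    p=np.stack([(u-m['cx'])/m['fx']*d,(v-m['cy'])/m['fy']*d,d],-1).astype(float)
    return p@Ro.from_euler('xyz',m['rotation'],degrees=True).as_matrix().T+np.array(m['eye'])
def rect(c,p,msk,zl,n):
    k=msk&(p[...,2]>zl[0])&(p[...,2]<zl[1])&(np.hypot(p[...,0]-490,p[...,1]-205)<110)
    q=p[k]; r=cv2.minAreaRect(q[:,:2].astype(np.float32))
    A=np.c_[q[:,:2]-q[:,:2].mean(0),np.ones(len(q))]; f=np.linalg.lstsq(A,q[:,2],rcond=None)[0]
    print(c,n,len(q),'mean',np.round(q.mean(0)),'rect',np.round(r[0]),np.round(r[1]),round(r[2],1),'slope',np.round(f,3))
if __name__=='__main__':
  for c in ['scene','top']:
    im=cv2.imread(f'pics/{c}0.png').astype(int); p=cloud(c,np.load(c+'0.npy')); b,g,r=im[...,0],im[...,1],im[...,2]
    rect(c,p,(r>150)&(b<90)&(g<90),(60,130),'red')
    rect(c,p,r>100,(75,130),'flag+')
    rect(c,p,(b>70)&(b>r),(5,22),'base')
E
python3 fit.py
```

```text
scene red 308 mean [474. 210.  96.] rect [474. 211.] [63. 67.] 77.5 slope [-1.3500e-01  2.5000e-02  9.5892e+01]
scene flag+ 741 mean [484. 204.  94.] rect [487. 207.] [102. 114.] 76.8 slope [-1.4200e-01  5.1000e-02  9.3818e+01]
scene base 865 mean [516. 189.  13.] rect [505. 206.] [134. 188.] 62.6 slope [6.000e-03 5.000e-03 1.278e+01]
top red 271 mean [470. 212.  95.] rect [470. 213.] [55. 63.] 76.4 slope [-1.2800e-01  3.9000e-02  9.4838e+01]
top flag+ 756 mean [478. 210.  93.] rect [482. 210.] [101. 115.] 76.3 slope [-1.3700e-01  3.1000e-02  9.3402e+01]
top base 621 mean [533. 195.  12.] rect [528. 225.] [170. 147.] 84.1 slope [ 1.0000e-02 -1.6000e-02  1.2076e+01]
```

Emit:
{"api": "arm_command", "payload": {
  "motion": [
    {"offset": [0,0,0],"spin": -0.097},
    {"offset": [0,0,0],"spin": -0.097},
    {"offset": [-0.033,-0.042,0],"spin": 0},
    {"offset": [-0.033,-0.042,0],"spin": 0},
    {"offset": [-0.033,-0.042,0],"spin": 0}
  ],
  "jaw": 0,
  "newtons": 10
}}

```text
time_s: 1.23
ee_pos: [305.4, 377.0, 228.0]
ee_rot: [180.0, 0.0, 166.8]
force: [0.4, 0.4, 1.0]
gripper_width: 44.1
gripper_force: 0.0
```

Emit:
{"api": "arm_command", "payload": {
  "motion": [
    {"offset": [-0.033,-0.042,0],"spin": 0},
    {"offset": [-0.033,-0.042,0],"spin": 0},
    {"offset": [-0.033,-0.042,0],"spin": 0},
    {"offset": [0,0,0],"spin": 0},
    {"offset": [0,0,0],"spin": 0}
  ]
}}

```text
time_s: 1.85
ee_pos: [372.3, 233.3, 228.1]
ee_rot: [179.9, -0.0, 166.7]
force: [0.1, -0.3, 0.5]
gripper_width: 0.2
gripper_force: 0.0
```

Emit:
{"api": "arm_command", "payload": {
  "motion": [
    {"offset": [0,0,0.048],"spin": 0},
    {"offset": [0,0,0.048],"spin": 0},
    {"offset": [0,0,0.044],"spin": 0},
    {"offset": [0,0,0],"spin": 0},
    {"offset": [0,0,0],"spin": 0}
  ]
}}

```text
time_s: 2.48
ee_pos: [373.1, 234.4, 89.2]
ee_rot: [179.9, 0.1, 166.8]
force: [0.1, -0.2, 0.7]
gripper_width: 0.5
gripper_force: 0.0
```

```bash
python3 - <<'E'
from h import *
from fit import cloud,rect
im,d=env.grab_frame('scene');print(env.state()['ee_pos'],env.state()['force'])
p=cloud('scene',d);i=im.astype(int);b,g,r=i[...,0],i[...,1],i[...,2]
rect('scene',p,(r>150)&(b<90)&(g<90),(60,130),'red')
cv2.imwrite('pics/s1.png',cv2.resize(im[100:250,90:290],None,fx=3.5,fy=3.5))
E
```

```text
[373.46188112 234.37163267  89.64940527] [ 0.40856901 -0.54336173  0.46784244]
scene red 305 mean [474. 210.  96.] rect [474. 211.] [63. 67.] 77.9 slope [-1.3800e-01  1.8000e-02  9.5744e+01]
```

View pics/s1.png

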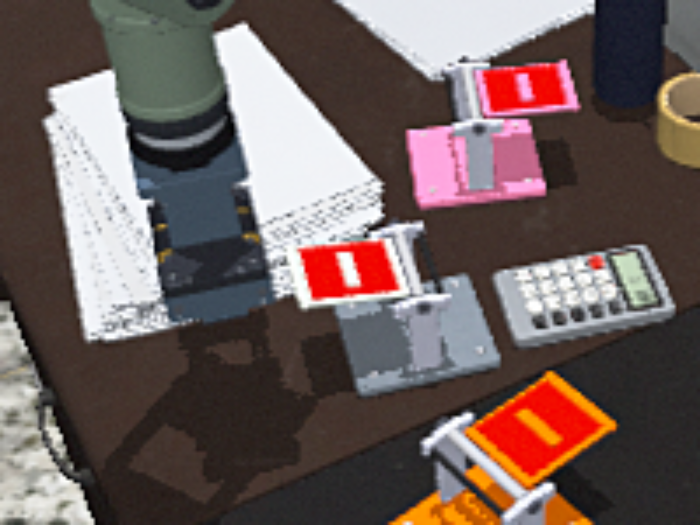

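The gripper (crop 165–270, 200–320) is just in front of the flag edge (crop ~295,275), and nothing else is in the way. I'll approach gently.

Emit:
{"api": "arm_command", "payload": {
  "motion": [
    {"offset": [-0.01,0,0],"spin": 0},
    {"offset": [-0.01,0,0],"spin": 0},
    {"offset": [-0.006,0,0],"spin": 0},
    {"offset": [0,0,0],"spin": 0}
  ]
}}

```text
time_s: 3.02
ee_pos: [398.3, 226.8, 88.1]
ee_rot: [180.0, 0.0, 166.7]
force: [1.2, 0.2, 0.1]
gripper_width: 0.4
gripper_force: 0.0
```

Emit:
{"api": "arm_command", "payload": {
  "motion": [
    {"offset": [-0.004,0,0],"spin": 0},
    {"offset": [-0.002,0,0],"spin": 0},
    {"offset": [0,0,0],"spin": 0}
  ]
}}

```text
time_s: 3.4
ee_pos: [403.5, 225.6, 87.9]
ee_rot: [180.0, -0.0, 166.7]
force: [-0.4, -0.2, 0.7]
gripper_width: 0.6
gripper_force: 0.0
```

Emit:
{"api": "arm_command", "payload": {
  "motion": [
    {"offset": [-0.003,0,0],"spin": 0},
    {"offset": [0,0,0],"spin": 0}
  ]
}}

```text
time_s: 3.65
ee_pos: [406.6, 224.9, 88.0]
ee_rot: [180.0, 0.0, 166.7]
force: [-0.3, 0.3, 0.4]
gripper_width: 0.8
gripper_force: 0.0
```

Emit:
{"api": "arm_command", "payload": {
  "motion": [
    {"offset": [-0.002,0,0.008],"spin": 0},
    {"offset": [-0.002,0,0],"spin": 0},
    {"offset": [0,0,0],"spin": 0}
  ]
}}

```text
time_s: 4.03
ee_pos: [410.3, 223.9, 79.7]
ee_rot: [-180.0, -0.0, 166.7]
force: [-0.8, -0.0, 0.9]
gripper_width: -0.2
gripper_force: 0.0
```

Emit:
{"api": "arm_command", "payload": {
  "motion": [
    {"offset": [-0.001,0,-0.001],"spin": 0},
    {"offset": [0,0,0],"spin": 0}
  ]
}}

```text
time_s: 4.28
ee_pos: [410.6, 223.7, 80.9]
ee_rot: [-180.0, -0.1, 166.7]
force: [-2.8, 1.9, -1.1]
gripper_width: 0.5
gripper_force: 1.4
```

Emit:
{"api": "arm_command", "payload": {
  "motion": [
    {"offset": [-0.001,0,-0.001],"spin": 0},
    {"offset": [0,0,0],"spin": 0}
  ]
}}

```text
time_s: 4.53
ee_pos: [410.8, 223.5, 81.8]
ee_rot: [-180.0, -0.2, 166.7]
force: [-4.3, 2.6, 0.7]
gripper_width: 0.5
gripper_force: 2.8
```

Contact made. Now straight up, letting the bar ride up with the finger.

Emit:
{"api": "arm_command", "payload": {
  "motion": [
    {"offset": [0,0,-0.004],"spin": 0},
    {"offset": [0,0,0],"spin": 0}
  ]
}}

```text
time_s: 4.78
ee_pos: [411.6, 223.4, 86.2]
ee_rot: [-180.0, -0.1, 166.7]
force: [-4.7, 1.4, 1.5]
gripper_width: 0.5
gripper_force: 2.6
```

Emit:
{"api": "arm_command", "payload": {
  "motion": [
    {"offset": [0,0,-0.004],"spin": 0},
    {"offset": [0,0,0],"spin": 0}
  ]
}}

```text
time_s: 5.03
ee_pos: [412.5, 223.3, 90.3]
ee_rot: [-180.0, 0.0, 166.7]
force: [-2.8, 0.3, 0.8]
gripper_width: 0.3
gripper_force: 1.4
```

```bash
cat > chk.py <<'E'
import sys
from h import *
from fit import cloud,rect
im,d=env.grab_frame('scene');s=env.state();print(s['time_s'],s['ee_pos'],s['force'])
p=cloud('scene',d);i=im.astype(int);b,g,r=i[...,0],i[...,1],i[...,2]
try: rect('scene',p,(r>150)&(b<90)&(g<90),(60,200),'red')
except Exception as e: print(e)
rect('scene',p,(b>70)&(b>r),(5,22),'base')
if len(sys.argv)>1: cv2.imwrite(f'pics/{sys.argv[1]}.png',cv2.resize(im[100:250,90:290],None,fx=3.5,fy=3.5))
E
python3 chk.py
```

```text
5.075 [412.43751649 223.35238702  90.25380651] [-3.46592561 -0.03349525  0.80183749]
scene red 216 mean [484. 204. 102.] rect [475. 180.] [128.  51.] 70.2 slope [ -0.517  -0.224 101.715]
scene base 876 mean [516. 190.  13.] rect [530. 197.] [113. 138.] 77.3 slope [5.0000e-03 8.0000e-03 1.2696e+01]
```

Emit:
{"api": "arm_command", "payload": {
  "motion": [
    {"offset": [-0.001,0,-0.004],"spin": 0},
    {"offset": [-0.001,0,-0.004],"spin": 0},
    {"offset": [-0.0015,0,-0.004],"spin": 0},
    {"offset": [0,0,0],"spin": 0}
  ]
}}

```text
time_s: 5.58
ee_pos: [416.4, 222.9, 102.5]
ee_rot: [179.9, 0.1, 166.7]
force: [-0.4, -0.4, 1.2]
gripper_width: 0.3
gripper_force: 0.5
```

```bash
python3 chk.py s2
```

```text
5.625 [416.32388315 222.96813655 102.35254624] [-0.6035074   0.16980592  0.29941415]
scene red 186 mean [486. 204. 105.] rect [476. 180.] [124.  49.] 72.7 slope [ -0.585  -0.107 105.455]
scene base 889 mean [516. 190.  13.] rect [530. 197.] [114. 138.] 76.5 slope [4.0000e-03 1.0000e-02 1.2789e+01]
```

View pics/s2.png

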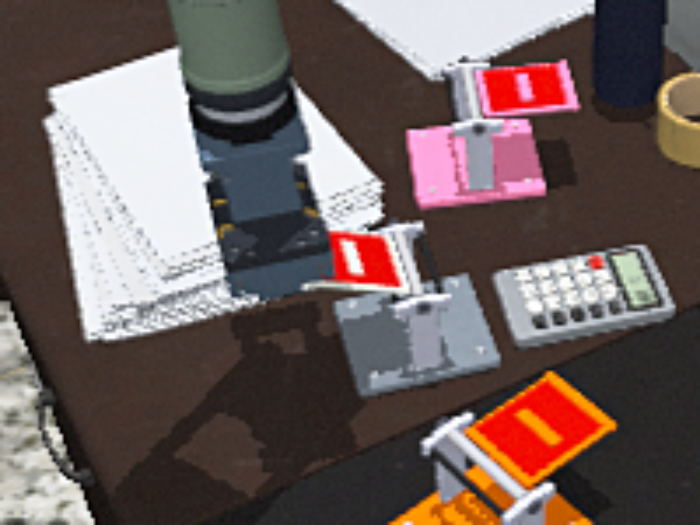

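```bash
cat > prof.py <<'E'
from h import *
from fit import cloud
a=np.radians(-13.3);xs=np.array([np.cos(a),np.sin(a)]);ys=np.array([-xs[1],xs[0]])
def prof(c,d,im=None):
    p=cloud(c,d).reshape(-1,3);q=p[:,:2]-[519,200];X=q@xs;Y=q@ys
    for lo,hi in [(-36,-22),(-20,0),(0,20),(22,36)]:
        print(c,(lo,hi),[(int(x),int(np.median(p[k,2])),int(k.sum())) for x in range(-140,110,10) for k in [(abs(X-x)<5)&(Y>lo)&(Y<hi)&(p[:,2]>60)] if k.sum()>1])
if __name__=='__main__':
    s=env.state();print(s['time_s'],s['ee_pos'],s['force'])
    for c in ['scene','top']: prof(c,env.grab_frame(c)[1])
E
python3 prof.py
```

```text
5.625 [416.32388315 222.96813655 102.35254624] [-0.6035074   0.16980592  0.29941415]
scene (-36, -22) [(-140, 192, 23), (-130, 317, 157), (-120, 333, 196), (-110, 328, 92), (-100, 316, 67), (-90, 326, 115), (-80, 320, 157), (-70, 267, 56), (-60, 114, 15), (-50, 424, 99), (-40, 422, 71), (-30, 102, 15), (-20, 98, 17), (-10, 93, 14), (0, 89, 12), (10, 89, 3), (20, 83, 8)]
scene (-20, 0) [(-140, 315, 74), (-130, 327, 77), (-120, 164, 6), (-110, 98, 10), (-100, 94, 9), (-90, 96, 9), (-80, 98, 3), (-70, 283, 85), (-60, 151, 6), (-50, 110, 15), (-40, 108, 27), (-30, 103, 19), (-20, 98, 15), (-10, 93, 15), (0, 90, 14), (10, 88, 5), (20, 83, 12)]
scene (0, 20) [(-140, 192, 20), (-130, 190, 16), (-70, 191, 27), (-50, 110, 18), (-40, 106, 16), (-30, 102, 17), (-20, 98, 18), (-10, 93, 20), (0, 91, 19), (10, 89, 4), (20, 83, 9)]
scene (22, 36) [(-130, 187, 4), (-50, 110, 8), (-40, 107, 8), (-30, 102, 9), (-20, 99, 7), (-10, 94, 9), (0, 90, 12), (10, 89, 3), (20, 81, 6)]
top (-36, -22) [(-140, 270, 11), (-130, 444, 20), (-120, 453, 24), (-110, 457, 25), (-100, 461, 24), (-90, 463, 24), (-80, 462,
[... 270 characters left out ...]
-80, 459, 34), (-70, 453, 44), (-60, 438, 51), (-50, 111, 39), (-40, 104, 25), (-30, 99, 21), (-20, 93, 19), (-10, 91, 17), (0, 90, 14), (10, 81, 4), (20, 83, 6)]
top (0, 20) [(-140, 458, 33), (-130, 461, 36), (-120, 462, 34), (-110, 462, 38), (-100, 459, 33), (-90, 456, 34), (-80, 450, 31), (-70, 440, 23), (-60, 273, 6), (-50, 107, 16), (-40, 102, 20), (-30, 98, 19), (-20, 96, 19), (-10, 89, 16), (0, 89, 14), (10, 81, 5), (20, 81, 7)]
top (22, 36) [(-140, 478, 33), (-130, 464, 30), (-120, 461, 22), (-110, 458, 27), (-100, 453, 22), (-90, 445, 20), (-80, 436, 7), (-60, 111, 6), (-50, 107, 11), (-40, 103, 13), (-30, 99, 12), (-20, 92, 12), (-10, 90, 12), (0, 88, 10), (10, 82, 4), (20, 79, 5)]
```

Emit:
{"api": "arm_command", "payload": {
  "motion": [
    {"offset": [-0.0038,0,-0.0065],"spin": 0},
    {"offset": [-0.004,0,-0.006],"spin": 0},
    {"offset": [-0.0045,0,-0.006],"spin": 0},
    {"offset": [-0.005,0,-0.0055],"spin": 0},
    {"offset": [-0.0055,0,-0.005],"spin": 0}
  ]
}}

```text
time_s: 6.35
ee_pos: [434.7, 217.9, 131.8]
ee_rot: [-180.0, -0.4, 166.7]
force: [-7.3, 1.4, 3.6]
gripper_width: 0.4
gripper_force: 3.0
```

```bash
python3 prof.py | sed 's/.*(-70/(-70/'; python3 chk.py|tail -1
```

```text
6.35 [434.69852161 217.91736533 131.84163598] [-7.29655117  1.39690948  3.64851796]
(-70, 359, 115), (-60, 349, 159), (-50, 298, 85), (-40, 132, 23), (-30, 453, 77), (-20, 450, 98), (-10, 101, 18), (0, 90, 15), (10, 89, 4), (20, 83, 8)]
(-70, 127, 12), (-60, 305, 3), (-50, 323, 80), (-40, 133, 12), (-30, 123, 19), (-20, 111, 17), (-10, 102, 20), (0, 92, 15), (10, 89, 5), (20, 83, 11)]
scene (0, 20) [(-140, 530, 5), (-130, 524, 7), (-120, 222, 24), (-110, 221, 20), (-50, 220, 20), (-40, 218, 2), (-30, 122, 12), (-20, 112, 14), (-10, 104, 14), (0, 91, 14), (10, 88, 5), (20, 83, 9)]
scene (22, 36) [(-120, 364, 2), (-110, 504, 13), (-100, 499, 5), (-30, 119, 5), (-20, 112, 8), (-10, 102, 10), (0, 91, 12), (10, 88, 2), (20, 82, 5)]
(-70, 492, 26), (-60, 493, 23), (-50, 492, 38), (-40, 490, 38), (-30, 474, 44), (-20, 111, 22), (-10, 97, 12), (0, 88, 11), (10, 77, 3), (20, 80, 5)]
(-70, 491, 37), (-60, 489, 37), (-50, 486, 39), (-40, 473, 46), (-30, 125, 38), (-20, 110, 26), (-10, 96, 20), (0, 88, 15), (10, 81, 4), (20, 81, 8)]
(-70, 488, 36), (-60, 481, 34), (-50, 474, 26), (-40, 469, 7), (-30, 114, 7), (-20, 106, 19), (-10, 97, 19), (0, 90, 16), (10, 79, 3), (20, 82, 7)]
(-70, 479, 23), (-60, 468, 11), (-40, 124, 2), (-30, 111, 5), (-20, 108, 12), (-10, 94, 13), (0, 90, 10), (10, 79, 3), (20, 81, 5)]
scene base 939 mean [515. 196.  13.] rect [525. 223.] [144. 183.] 0.3 slope [ 9.0000e-03 -9.0000e-03  1.2598e+01]
```

Emit:
{"api": "arm_command", "payload": {
  "motion": [
    {"offset": [0,0,-0.002],"spin": 0},
    {"offset": [0,0,0],"spin": 0}
  ]
}}

```text
time_s: 6.75
ee_pos: [438.4, 217.4, 133.1]
ee_rot: [180.0, 0.1, 166.7]
force: [-0.4, 0.5, 0.6]
gripper_width: 0.5
gripper_force: 0.2
```

Emit:
{"api": "arm_command", "payload": {
  "motion": [
    {"offset": [-0.004,0,-0.004],"spin": 0},
    {"offset": [-0.005,0,-0.004],"spin": 0},
    {"offset": [-0.005,0,-0.0035],"spin": 0},
    {"offset": [-0.005,0,-0.003],"spin": 0},
    {"offset": [-0.005,0,-0.003],"spin": 0}
  ]
}}

```text
time_s: 7.38
ee_pos: [461.7, 211.9, 150.7]
ee_rot: [180.0, 0.0, 166.7]
force: [-2.0, 0.9, -0.9]
gripper_width: 0.5
gripper_force: 0.3
```

Emit:
{"api": "arm_command", "payload": {
  "motion": [
    {"offset": [-0.005,0,-0.003],"spin": 0},
    {"offset": [-0.005,0,-0.003],"spin": 0},
    {"offset": [-0.005,0,-0.002],"spin": 0},
    {"offset": [-0.005,0,-0.002],"spin": 0},
    {"offset": [0,0,0],"spin": 0}
  ]
}}

```text
time_s: 8.0
ee_pos: [481.3, 207.3, 160.7]
ee_rot: [180.0, 0.1, 166.7]
force: [0.1, -0.9, -0.8]
gripper_width: 0.5
gripper_force: 0.0
```

```bash
python3 chk.py s3
```

```text
8.05 [481.02856211 207.33867503 160.55127211] [-0.76641734  0.39035396  0.64412128]
scene red 0 mean [nan nan nan] rect [0. 0.] [0. 0.] 0.0 slope [0. 0. 0.]
scene base 940 mean [515. 196.  13.] rect [522. 223.] [144. 187.] 3.2 slope [ 9.0000e-03 -6.0000e-03  1.2557e+01]fit.py:9: RuntimeWarning: Mean of empty slice.
  A=np.c_[q[:,:2]-q[:,:2].mean(0),np.ones(len(q))]; f=np.linalg.lstsq(A,q[:,2],rcond=None)[0]
  ret = um.true_divide(
fit.py:10: RuntimeWarning: Mean of empty slice.
  print(c,n,len(q),'mean',np.round(q.mean(0)),'rect',np.round(r[0]),np.round(r[1]),round(r[2],1),'slope',np.round(f,3))
```

View pics/s3.png

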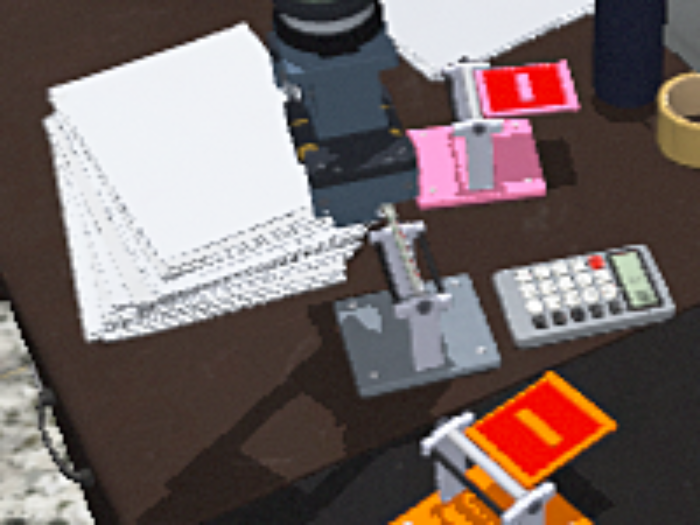

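Emit:
{"api": "arm_command", "payload": {
  "motion": [
    {"offset": [-0.0055,0,0.0003],"spin": 0},
    {"offset": [-0.0055,0,0.0003],"spin": 0},
    {"offset": [-0.0055,0,0.0004],"spin": 0},
    {"offset": [-0.0055,0,0.0004],"spin": 0},
    {"offset": [-0.0055,0,0.0004],"spin": 0}
  ]
}}

```text
time_s: 8.68
ee_pos: [507.7, 201.0, 158.6]
ee_rot: [180.0, -0.0, 166.7]
force: [-1.5, 0.4, 1.2]
gripper_width: 0.8
gripper_force: 0.5
```

Emit:
{"api": "arm_command", "payload": {
  "motion": [
    {"offset": [-0.0045,0,0.001],"spin": 0},
    {"offset": [-0.0045,0,0.001],"spin": 0},
    {"offset": [-0.004,0,0.0015],"spin": 0},
    {"offset": [-0.004,0,0.0015],"spin": 0},
    {"offset": [0,0,0],"spin": 0}
  ]
}}

```text
time_s: 9.3
ee_pos: [524.3, 197.0, 153.4]
ee_rot: [180.0, 0.0, 166.7]
force: [-0.3, -0.5, 0.0]
gripper_width: 0.1
gripper_force: 0.0
```

```bash
python3 prof.py | sed 's/.*(-20, /(-20, /'; python3 chk.py 2>/dev/null|tail -1
```

```text
9.3 [524.28889773 197.02897388 153.43133991] [-0.27927463 -0.54406439  0.03672396]
(-20, 362, 159), (-10, 375, 219), (0, 374, 107), (10, 337, 86), (20, 364, 132), (30, 364, 169), (40, 321, 64), (50, 243, 10), (60, 491, 13), (70, 478, 56)]
(-20, 354, 130), (-10, 150, 16), (0, 139, 27), (10, 114, 47), (20, 130, 43), (30, 146, 22), (40, 355, 51), (50, 279, 6)]
(-20, 242, 37), (-10, 85, 8), (0, 91, 17), (10, 107, 29), (20, 124, 13), (40, 285, 2), (50, 240, 5)]
(-20, 521, 34), (-10, 515, 21), (0, 95, 15), (10, 104, 14)]
(-20, 487, 42), (-10, 504, 27), (0, 510, 28), (10, 512, 28), (20, 514, 28), (30, 514, 24), (40, 513, 25), (50, 510, 24), (60, 500, 22), (70, 484, 4)]
(-20, 505, 39), (-10, 511, 39), (0, 513, 38), (10, 514, 38), (20, 512, 37), (30, 510, 37), (40, 504, 33), (50, 494, 22), (60, 491, 4)]
(-20, 511, 38), (-10, 513, 39), (0, 514, 39), (10, 512, 38), (20, 508, 34), (30, 501, 34), (40, 493, 15), (50, 486, 2)]
(-20, 515, 32), (-10, 513, 25), (0, 512, 26), (10, 507, 25), (20, 499, 21), (30, 492, 6)]
scene base 934 mean [514. 196.  13.] rect [512. 226.] [166. 149.] 78.1 slope [ 9.0000e-03 -1.1000e-02  1.2574e+01]
```

Emit:
{"api": "arm_command", "payload": {
  "motion": [
    {"offset": [-0.004,0,0.002],"spin": 0},
    {"offset": [-0.004,0,0.002],"spin": 0},
    {"offset": [-0.0035,0,0.0025],"spin": 0},
    {"offset": [-0.0035,0,0.0025],"spin": 0},
    {"offset": [-0.0032,0,0.0032],"spin": 0}
  ]
}}

```text
time_s: 10.07
ee_pos: [542.0, 192.9, 141.2]
ee_rot: [180.0, 0.0, 166.7]
force: [-0.8, -0.3, 1.5]
gripper_width: 0.4
gripper_force: 0.4
```

Emit:
{"api": "arm_command", "payload": {
  "motion": [
    {"offset": [-0.0032,0,0.0032],"spin": 0},
    {"offset": [-0.0027,0,0.0036],"spin": 0},
    {"offset": [-0.0027,0,0.0036],"spin": 0},
    {"offset": [-0.002,0,0.004],"spin": 0},
    {"offset": [-0.002,0,0.004],"spin": 0}
  ]
}}

```text
time_s: 10.7
ee_pos: [554.2, 190.0, 122.9]
ee_rot: [180.0, 0.0, 166.7]
force: [0.4, 0.4, 1.6]
gripper_width: 0.5
gripper_force: 0.4
```

Emit:
{"api": "arm_command", "payload": {
  "motion": [
    {"offset": [-0.0015,0,0.004],"spin": 0},
    {"offset": [-0.0015,0,0.004],"spin": 0},
    {"offset": [0,0,0],"spin": 0}
  ]
}}

```text
time_s: 11.08
ee_pos: [556.7, 189.3, 114.6]
ee_rot: [-180.0, -0.0, 166.7]
force: [-0.4, -0.8, 0.8]
gripper_width: 0.5
gripper_force: 0.0
```

```bash
python3 chk.py s4 2>/dev/null
```

```text
11.125 [556.63420412 189.36228781 114.77033786] [-0.20307843 -0.62227931 -0.10323437]
scene red 0 mean [nan nan nan] rect [0. 0.] [0. 0.] 0.0 slope [0. 0. 0.]
scene base 922 mean [513. 197.  12.] rect [519. 222.] [141. 189.] 4.2 slope [ 9.0000e-03 -1.0000e-02  1.2482e+01]
```

View pics/s4.png

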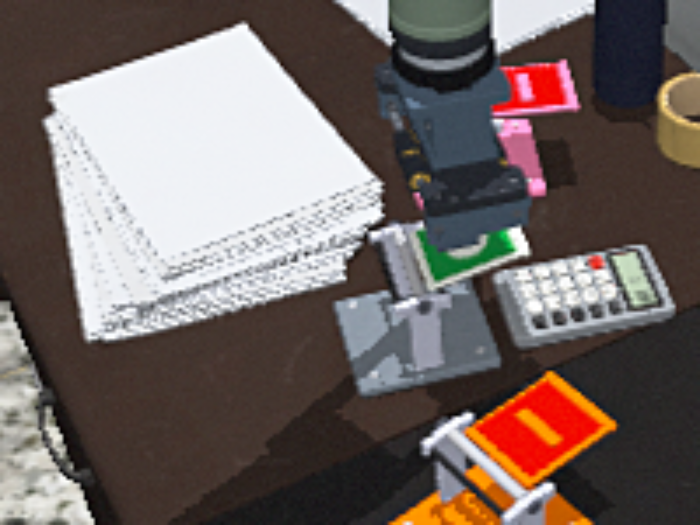

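The flag is nearly down with its green face up (crop 470,255), and the stand hasn't moved. I'll press the last millimetres.

Emit:
{"api": "arm_command", "payload": {
  "motion": [
    {"offset": [-0.001,0,0.004],"spin": 0},
    {"offset": [0,0,0.004],"spin": 0},
    {"offset": [0,0,0.003],"spin": 0},
    {"offset": [0,0,0],"spin": 0}
  ]
}}

```text
time_s: 11.62
ee_pos: [557.6, 189.1, 103.7]
ee_rot: [-180.0, -0.0, 166.7]
force: [0.8, 0.1, 0.4]
gripper_width: 0.8
gripper_force: 0.0
```

Emit:
{"api": "arm_command", "payload": {
  "motion": [
    {"offset": [0,0,0.002],"spin": 0},
    {"offset": [0,0,0],"spin": 0},
    {"offset": [0,0,0],"spin": 0}
  ]
}}

```text
time_s: 12.0
ee_pos: [557.7, 189.2, 102.0]
ee_rot: [180.0, -0.0, 166.7]
force: [-0.6, -0.2, -0.1]
gripper_width: 0.3
gripper_force: 0.0
```

Emit:
{"api": "arm_command", "payload": {
  "motion": [
    {"offset": [0,0,0.001],"spin": 0},
    {"offset": [0,0,0.0005],"spin": 0},
    {"offset": [0,0,0],"spin": 0}
  ]
}}

```text
time_s: 12.38
ee_pos: [557.9, 189.2, 101.7]
ee_rot: [180.0, 0.0, 166.7]
force: [-1.7, -0.4, 6.4]
gripper_width: -0.2
gripper_force: 3.3
```

Emit:
{"api": "arm_command", "payload": {
  "motion": [
    {"offset": [0,0,0.001],"spin": 0},
    {"offset": [0,0,0],"spin": 0}
  ]
}}

```text
time_s: 12.62
ee_pos: [557.9, 189.2, 101.6]
ee_rot: [180.0, 0.1, 166.7]
force: [-3.9, -1.1, 12.1]
gripper_width: 0.4
gripper_force: 5.7
```

The flag is against its stop. I'll retreat straight up, then back, and check.

Emit:
{"api": "arm_command", "payload": {
  "motion": [
    {"offset": [0,0,-0.005],"spin": 0},
    {"offset": [0,0,-0.03],"spin": 0},
    {"offset": [0,0,-0.04],"spin": 0},
    {"offset": [0,0,-0.04],"spin": 0}
  ]
}}

```text
time_s: 13.12
ee_pos: [557.7, 189.1, 215.4]
ee_rot: [-180.0, -0.0, 166.7]
force: [0.4, 0.1, 0.1]
gripper_width: 0.3
gripper_force: 0.0
```

Emit:
{"api": "arm_command", "payload": {
  "motion": [
    {"offset": [0.04,0,0],"spin": 0},
    {"offset": [0.045,0,0],"spin": 0},
    {"offset": [0.045,0,0],"spin": 0},
    {"offset": [0.045,0,0],"spin": 0},
    {"offset": [0,0,0],"spin": 0}
  ]
}}

```text
time_s: 13.75
ee_pos: [384.9, 229.4, 214.6]
ee_rot: [-180.0, -0.1, 166.9]
force: [1.3, -0.7, 0.1]
gripper_width: 0.6
gripper_force: 0.0
```

```bash
python3 prof.py | grep scene; python3 chk.py s5 2>/dev/null
```

```text
scene (-36, -22) [(-140, 429, 64), (-130, 428, 56), (-120, 438, 172), (-110, 433, 204), (-100, 380, 54), (-90, 576, 12), (-80, 540, 153), (-70, 539, 53), (-20, 83, 4), (-10, 81, 4), (0, 89, 10), (10, 87, 11), (20, 88, 18), (30, 89, 12), (40, 88, 15), (50, 88, 15), (60, 88, 14), (70, 88, 14), (80, 88, 13), (90, 89, 15), (100, 88, 2)]
scene (-20, 0) [(-140, 214, 28), (-130, 216, 28), (-120, 219, 27), (-110, 363, 14), (-100, 414, 110), (-70, 538, 24), (-20, 82, 4), (-10, 82, 6), (0, 90, 12), (10, 88, 12), (20, 89, 18), (30, 89, 21), (40, 89, 14), (50, 89, 18), (60, 89, 17), (70, 89, 16), (80, 88, 19), (90, 89, 16), (100, 89, 3)]
scene (0, 20) [(-140, 575, 14), (-130, 575, 8), (-120, 573, 3), (-110, 303, 7), (-100, 304, 27), (-20, 83, 6), (-10, 84, 5), (0, 90, 12), (10, 88, 13), (20, 89, 17), (30, 89, 17), (40, 88, 17), (50, 89, 17), (60, 89, 16), (70, 89, 14), (80, 88, 16), (90, 89, 17), (100, 89, 3)]
scene (22, 36) [(-140, 574, 2), (-110, 297, 2), (-100, 299, 2), (-20, 81, 2), (-10, 82, 5), (0, 90, 7), (10, 88, 9), (20, 87, 10), (30, 88, 10), (40, 88, 9), (50, 89, 9), (60, 88, 7), (70, 89, 9), (80, 88, 9), (90, 88, 9)]
13.9 [388.38522102 229.49562513 214.7728923 ] [-0.40498783 -0.07223202  0.01891657]
scene red 0 mean [nan nan nan] rect [0. 0.] [0. 0.] 0.0 slope [0. 0. 0.]
scene base 897 mean [512. 195.  13.] rect [524. 224.] [144. 183.] 0.7 slope [ 7.0000e-03 -1.1000e-02  1.2575e+01]
```

View pics/s5.png

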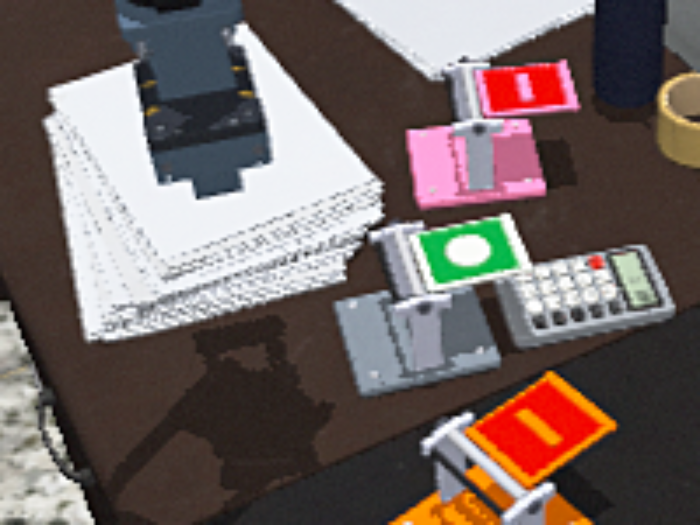

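The flag lies level on the far side with its green face and white disc up (crop 468,252). The stand and calculator are unmoved, and the arm is clear.

```bash
python3 -c "
from workcell import env
print(env.job_done())"
```

```text
the job is handed in; nothing more can be done
None
```

The calculator's flag now lies fully down on the far side with its green face up; its stand and the calculator look unmoved in the last picture, the arm never went near the stapler's flag, and the job was handed in at about 14 s.

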